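# Park the brush case behind the lamp post

## Task

The long wooden brush case belongs in the blue parking bay at the back of the painting table, but a yellow lamp post stands in the bay's mouth: push one end of the case and then the other with the fingertips to angle its left end in behind the post, then swing the right end in until the whole case lies flush along the bay's back wall. Do not pick it up, only push it gently across the table, and leave the paint pots, dropper bottle and mug standing where they are.

Things in the scene. Friction and masses are not known exactly. Their poses are not given: they have to be found in the camera images.
- bay: fixed bay: grey walls 22 mm high on three sides of a blue strip 330 mm long (between the end walls, each 14 mm thick) and 76 mm deep, open to the robot; the strip is flush with the table. Origin: middle of the back wall's inner face, at table level; x points away from the robot into that wall, y along the bay to the left. End walls reach to x = -76 mm. Square to the robot within 7 degrees
- post: fixed upright yellow post (lamp socket), 24 mm across, 48 mm tall, in the mouth of the bay 77 to 93 mm left of the bay's middle, its axis 74 mm in front of the back wall, so that 62 mm are free between post and wall. Origin: on its axis at table level
- case: wooden brush case, closed box 260 mm long, 42 wide, 26 high, 0.2 to 0.4 kg, loose on the table in front of the bay, its left end to the right of the post. Origin: centre of its underside; y along its length to the left end, x across it towards the bay. Slides at a push of 1 to 4 N; pushed near one end it pivots. Over 50 N between fingers and case counts as shoved hard or squeezed
- case_centre (a point): centre of the brush case, half-way up (13 mm above its underside)
- case_left_end (a point): middle of the left end face of the case (130 mm from its centre along its +y), 13 mm up
- case_right_end (a point): middle of the right end face of the case (130 mm from its centre along its -y), 13 mm up
- pot_a: paint pot with a red body and black cap, 38 mm across, 44 mm tall, standing behind the bay; loose bystander, leave it standing where it is. Origin: centre of its underside
- pot_b: paint pot with a green body and black cap, 38 mm across, 44 mm tall, standing behind the bay; loose bystander, leave it standing where it is. Origin: centre of its underside
- pot_c: paint pot with a grey body and white cap, 38 mm across, 44 mm tall, standing behind the bay; loose bystander, leave it standing where it is. Origin: centre of its underside
- pot_d: paint pot with a brown body and black cap, 38 mm across, 44 mm tall, standing to the right of the bay; loose bystander, leave it standing where it is. Origin: centre of its underside
- pot_e: paint pot with a blue body and grey cap, 38 mm across, 44 mm tall, standing to the left of the bay; loose bystander, leave it standing where it is. Origin: centre of its underside
- dropper: white dropper bottle with a yellow band, 26 mm across, 68 mm tall, standing in front of the bay's left end; loose bystander, leave it standing where it is. Origin: centre of its underside
- mug: white mug, 80 mm across, 85 mm tall, with a handle, standing front left; loose bystander, leave it standing where it is. Origin: centre of its underside

How it is judged:
By the outcome, as a careful person would: the job done as asked, in the order asked, and still so for the second after the job is handed in, with the robot touching nothing.
It also fails if it takes over 72 s, if anything falls off the work surface, if the arm or the gripper's body presses on something with over 40 N, if the wrist force passes 120 N, or if a joint passes its speed limit or range.

## Robot

A 7-joint arm with a two-finger parallel gripper is mounted at the origin on the work surface. World frame = base frame: x ahead of the robot, y to its left, z up, the work surface at z = 0. Lengths are in m, angles in rad, forces in N, time in s.
With the tool pointing down it reaches from about 0.425 to 0.95 m from the base axis. Payload 4.7 kg.
Tool frame: the origin (TCP) lies between the finger pads; the fingertips stand 25 mm ahead of it and the grasp point (between the pads) lies 6 mm ahead of it; z points along the fingers, y is the line along which they close (so a half turn about z gives the same grasp; the last joint's range is limited). The gripper opens to 85 mm and grips with 20 to 120 N. Pads are 22 mm wide; open, the fingers measure 114 mm over their backs; the gripper's body (76 mm by 85 mm) begins 54 mm behind the grasp point. The pads swing forward as they close: fully open they stand 13 mm farther back than shut.
Start: joints at [1.235, 0.469, -0.049, 1.532, 0.024, 1.141, -0.082], TCP at [0.204, -0.643, 0.256] pointing down, gripper open.
Joint ranges: [-2.59, 2.59], [-0.33, 1.99], [-1.39, 1.29], [0.1, 2.45], [-1.04, 4.18], [0.21, 1.99], [-2.66, 2.66]. Speed limits (rad/s): [2.57, 2.57, 3.14, 3.14, 3.14, 3.14, 3.14].

## Interface

Orientations are given as a 3x3 rotation matrix whose columns are the frame's x, y, z axes.
In Python, from rig import * gives the robot as it stands. Calls block until the motion is done:
- movep(position, orientation): joint-space move of the TCP to a pose.
- move_l(position, attitude=None, feed=0.15, until_force=None): straight line of the TCP; attitude=None keeps the orientation; feed is the mean speed in m/s. With until_force (N) it stops when the force on the tool has changed by that much, and returns True; else False.
- move_joints(angles): joint-space move.
- command_gripper(opening, newtons=None): finger opening in m; newtons is the grip in N (None keeps the last); returns when the fingers have stopped.
- sleep(seconds).
- inverse_kinematics(position, orientation): joint angles nearest the present ones, or None.
- sense(): the state.
- camera(name): name is "scene" or "top" or "wrist"; returns (picture, depth): 384x512x3 uint8, red, green, blue; 384x512 float32, m along the optical axis (not along the pixel's ray), 0 where there is no reading.
- camera_params(name): a dict with "K" (3x3 intrinsics, pixels), "position" and "rotation" of the camera in the world; the wrist camera has in their place "tool_from_camera" (4x4, takes a point from camera to tool coordinates, whose origin is the TCP and whose axes are the flange's). Camera axes: x right, y down, z forward; pixel columns grow to the right and rows downward; lengths in m; the calibration is good to about 2 mm. A picture is of the moment at which its call begins: read the wrist's pose just before it. camera_params takes no time and is no camera call.
A pose or a line that the arm cannot do raises Unreachable and nothing moves.
- finish_job(): hands the job in; it is judged then, once.
The state is a dict: "time_s": time; "joint_pos": joint angles; "qd": joint speeds; "joint_efforts": joint torques, N m; "position": TCP position; "tcp_rot": TCP orientation; "wrist_force": force on the tool from outside, world axes, zero at the start; "ft_torque": the same for the moment, N m; "finger_gap": finger opening in m; "gripper_force": force on a finger pad.
Only numpy, scipy, OpenCV 4.12 (cv2) and the standard library are available. Lean on these libraries where they do the work, as an engineer would, in place of code of your own. Each camera call takes 0.05 s, during which the arm holds its last target. There are 200 camera calls.

## Working session

There is one attempt and no reset: what is moved stays moved. The work goes in short steps, each a Python script; the robot and the scene stay as the last script left them, time stands still between calls to the robot, and variables do not carry over. Pictures are saved under pics/ and viewed, at most 10 in all, crops included, and the job is handed in when it is done.

```bash
mkdir -p pics; ls
python3 - <<'E'
from rig import *
import cv2, numpy as np
for n in ("top","scene"):
    p,d=camera(n); cv2.imwrite(f"pics/{n}0.png",cv2.cvtColor(p,cv2.COLOR_RGB2BGR)); np.savez(f"{n}0.npz",p=p,d=d)
    c=camera_params(n); print(n,c)
s=sense();print(s["time_s"],s["position"],s["tcp_rot"])
E
```

```text
pics
top {'K': array([[440.83503737,   0.        , 257.66929836],
       [  0.        , 440.83503737, 189.35260777],
       [  0.        ,   0.        ,   1.        ]]), 'position': array([0.50346046, 0.04728116, 1.03860935]), 'rotation': array([[-0.0085931 , -0.9930917 ,  0.1170258 ],
       [-0.99995817,  0.00890075,  0.0021065 ],
       [-0.00313356, -0.11700281, -0.99312664]])}
scene {'K': array([[452.7450131 ,   0.        , 252.69340969],
       [  0.        , 452.7450131 , 190.26711512],
       [  0.        ,   0.        ,   1.        ]]), 'position': array([1.23932635, 0.45519255, 0.59246185]), 'rotation': array([[-0.53599369,  0.49093398, -0.68680026],
       [ 0.84412215,  0.29914445, -0.44493864],
       [-0.01298301, -0.81822761, -0.57474778]])}
0.1 [ 0.2037274  -0.6430132   0.25536271] [[ 9.53295594e-01  3.02038383e-01 -5.69830787e-04]
 [ 3.02038918e-01 -9.53294166e-01  1.65087683e-03]
 [-4.45881966e-05 -1.74588468e-03 -9.99998475e-01]]
```

View pics/top0.png

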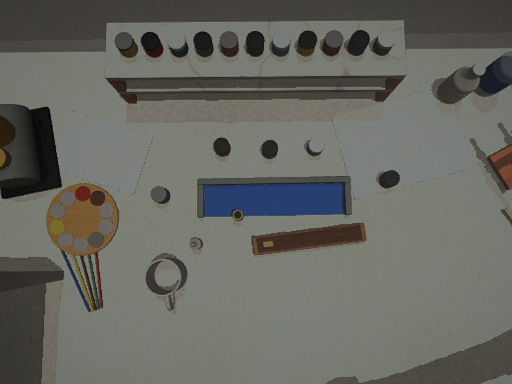

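View pics/scene0.png

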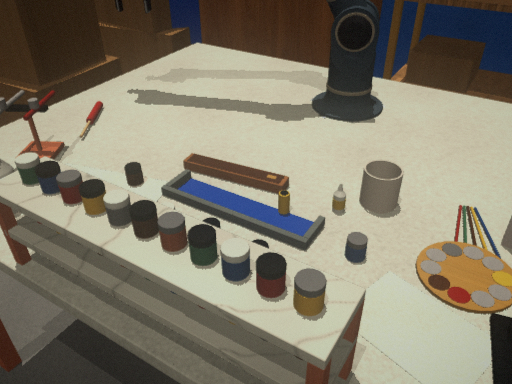

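The top view shows the case at about (253,244)–(365,233), the blue strip at (202,183)–(347,216), the post at (237,214) and the dropper at (196,243). The scene view agrees with this. Next I measure these.

```bash
cat > h.py <<'E'
from rig import *
import cv2, numpy as np
def ray(uv,z,c):
    uv=np.atleast_2d(uv).astype(float)
    d=np.c_[uv,np.ones(len(uv))]@np.linalg.inv(c["K"]).T@c["rotation"].T
    return (c["position"]+d*((z-c["position"][2])/d[:,2])[:,None])[:,:2]
def big(m,box=None):
    m=m.astype(np.uint8)
    if box: k=np.zeros_like(m); k[box[1]:box[3],box[0]:box[2]]=1; m=m*k
    m=cv2.morphologyEx(m,cv2.MORPH_CLOSE,np.ones((5,5)))
    cs,_=cv2.findContours(m,cv2.RETR_EXTERNAL,cv2.CHAIN_APPROX_NONE)
    return max(cs,key=cv2.contourArea)[:,0]
def rect(xy):
    "centre, long-axis unit vector towards +y, length, width"
    (c,s,a)=cv2.minAreaRect((xy*1000).astype(np.float32)); b=cv2.boxPoints((c,s,a))/1000
    e=[b[1]-b[0],b[2]-b[1]]; e.sort(key=np.linalg.norm); u=e[1]*np.sign(e[1][1])
    return np.array(c)/1000,u/np.linalg.norm(u),np.linalg.norm(e[1]),np.linalg.norm(e[0])
def case(save=None, box=(150,170,450,300)):
    p,_=camera("top"); c=camera_params("top")
    if save: cv2.imwrite(save,cv2.cvtColor(p,cv2.COLOR_RGB2BGR))
    return case_img(p,c,box)
def case_img(p,c,box=(150,170,450,300)):
    h=cv2.cvtColor(p,cv2.COLOR_RGB2HSV)
    m=((h[...,0]<16)|(h[...,0]>172))&(h[...,1]>95)&(h[...,2]>40)
    return rect(ray(big(m,box),0.026,c))
E
python3 - <<'E'
from h import *
z=np.load("top0.npz");p=z["p"];d=z["d"];c=camera_params("top")
h=cv2.cvtColor(p,cv2.COLOR_RGB2HSV)
b=big((h[...,0]>105)&(h[...,0]<130)&(h[...,1]>120),(180,160,370,230))
print("bay",rect(ray(b,0,c)), cv2.boxPoints(cv2.minAreaRect(b)))
print("case",case_img(p,c))
for u,v in [(308,238),(308,232),(255,244),(360,235),(237,214),(196,243),(160,225)]: print((u,v),p[v,u],h[v,u],d[v,u])
y=(h[...,0]>18)&(h[...,0]<32)&(h[...,1]>100)
k=big(y,(220,200,255,230)); print("post top",cv2.minEnclosingCircle(k),ray(cv2.minEnclosingCircle(k)[0],.048,c))
# tops by depth->3D
v,u=np.mgrid[:384,:512]; q=np.stack([(u-c["K"][0,2])/c["K"][0,0]*d,(v-c["K"][1,2])/c["K"][1,1]*d,d],-1)@c["rotation"].T+c["position"]
def top(lo,hi,box):
    m=np.zeros(d.shape,bool); m[box[1]:box[3],box[0]:box[2]]=1; m&=(q[...,2]>lo)&(q[...,2]<hi)&(d>0)
    w=q[m]; return len(w),w[:,:2].min(0).round(4),w[:,:2].max(0).round(4),np.median(w[:,2]).round(4)
print("case d",top(.02,.032,(240,220,380,262)))
print("walls d",top(.017,.027,(185,165,365,222)))
print("post d",top(.042,.054,(225,202,252,225)))
print("dropper",top(.03,.08,(180,230,210,256)))
print("mug",top(.06,.1,(140,245,195,315)))
print("pot_d",top(.035,.054,(372,165,406,192)))
bl=np.zeros(d.shape,np.uint8); cv2.drawContours(bl,[b],0,1,-1); print("table z",np.median(q[bl>0][:,2]))
cv2.imwrite("pics/crop0.png",cv2.resize(cv2.cvtColor(p[160:290,140:400],cv2.COLOR_RGB2BGR),None,fx=3,fy=3,interpolation=cv2.INTER_NEAREST))
E
```

```text
bay (array([0.60188849, 0.01270142]), array([-0.00900397,  0.9999595 ], dtype=float32), np.float32(0.32823712), np.float32(0.07329594)) [[203.467   185.15239]
 [342.58334 182.66817]
 [343.13422 213.51546]
 [204.01785 215.99968]]
case (array([ 0.50895593, -0.06616959]), array([-0.11738403,  0.9930866 ], dtype=float32), np.float32(0.2572892), np.float32(0.040709723))
(308, 238) [62 45 36] [ 10 107  62] 1.0064648
(308, 232) [59 42 34] [ 10 108  59] 1.0105053
(255, 244) [110  74  50] [ 12 139 110] 1.0065942
(360, 235) [58 41 35] [  8 101  58] 1.0070148
(237, 214) [38 38 39] [120   7  39] 0.9935146
(196, 243) [82 80 71] [25 34 82] 0.98299575
(160, 225) [125 129 120] [ 43  18 129] 1.0360165
post top ((237.5, 214.5), 5.147915363311768) [[0.56367857 0.0952082 ]]
case d (2052, array([ 0.4746, -0.1961]), array([0.5432, 0.0634]), np.float64(0.0247))
walls d (1259, array([ 0.5526, -0.1666]), array([0.6536, 0.1909]), np.float64(0.0204))
post d (83, array([0.5537, 0.0852]), array([0.5741, 0.1076]), np.float64(0.0468))
dropper (111, array([0.4873, 0.1791]), array([0.5121, 0.205 ]), np.float64(0.045))
mug (444, array([0.3597, 0.1904]), array([0.4966, 0.2941]), np.float64(0.0801))
pot_d (212, array([ 0.6266, -0.2746]), array([ 0.663 , -0.2373]), np.float64(0.0418))
table z -0.0007872049167658712
```

View pics/crop0.png

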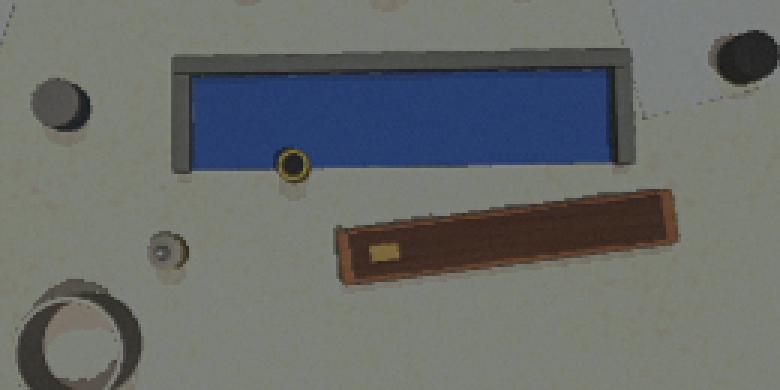

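The case centre is about (0.509, −0.066), with its left end nearer the robot. The bay's back wall is at about x = 0.6385 and its middle at y = 0.0127. The post is at (0.5637, 0.095). First I push the left end.

```bash
cat >> h.py <<'E'
POST=np.array([.5637,.0952])
def R(a): c,s=np.cos(a),np.sin(a); return np.array([[c,s,0],[s,-c,0],[0,0,-1.]])
ZL,ZH=.034,.12
def push(start,end,yaw,feed=.06,f=12,down=True,up=True):
    "TCP xy line with fingertips low; backs off 12 mm and lifts"
    start,end=np.array(start),np.array(end); r=R(yaw)
    movep(np.r_[start,ZH],r)
    move_l(np.r_[start,ZL],feed=.12)
    hit=move_l(np.r_[end,ZL],feed=feed,until_force=f); s=sense()
    print("hit",hit,"at",s["position"].round(4),"F",s["wrist_force"].round(1),"t",s["time_s"])
    d=(start-end)/np.linalg.norm(start-end)
    p=s["position"][:2]+d*.012
    move_l(np.r_[p,ZL],feed=.1); move_l(np.r_[p,ZH],feed=.2)
def look(name):
    movep([.36,-.36,.2],R(0)); c,u,L,W=case(f"pics/{name}.png")
    n=np.array([u[1],-u[0]]); th=np.degrees(np.arctan2(u[0],u[1])); w=c-POST
    print("case",c.round(4),"theta",th.round(2),"LxW",L,W,"off",(w@n).round(4),"t_left",(w@u+.13).round(4),
     "Lend",(c+.13*u).round(4),"Rend",(c-.13*u).round(4),"time",sense()["time_s"])
    return c,u,n
E
python3 - <<'E'
from h import *
command_gripper(0.0,20)
push([.447,.036],[.545,.036],0)
look("a")
E
```

```text
hit False at [0.545  0.0361 0.0341] F [ 0.7 -0.5  0.7] t 6.1167
case [ 0.5415 -0.0706] theta 19.03 LxW 0.25699326 0.040619824 off 0.0331 t_left -0.034 Lend [0.5839 0.0522] Rend [ 0.4992 -0.1935] time 8.6333
```

Run:
```python
from h import *
push([.525,.036],[.552,.036],0)
c,u,n=look("b")
off=(c-POST)@n; t=(c-POST)@u+.13
tmax=(.6385-POST[0]-(off+.021)*n[0])/u[0]
print("off",off,"t",t,"tmax",tmax)
if off>.037 and tmax>.035:
    command_gripper(.012)
    e=c-.13*u; yaw=np.arctan2(u[1],u[0]); T=min(tmax-.004,.055)-t
    push(e-.028*u,e+(T-.011)*u,yaw)
    look("c")
```

```text
hit False at [0.5521 0.0361 0.0339] F [-0.1 -0.7  0.4] t 11.7083
case [ 0.5455 -0.0701] theta 22.43 LxW 0.25741956 0.04078225 off 0.0463 t_left -0.0297 Lend [0.5951 0.0501] Rend [ 0.4959 -0.1902] time 14.2333
off 0.04625712275577724 t -0.02969152552521212 tmax 0.0331034477236824
```

Run:
```python
from h import *
c,u,n=look("b2")
k=c-.1*u-.032*n
push(k-.018*n,k+.0105*n,np.arctan2(n[1],n[0]))
c,u,n=look("c")
off=(c-POST)@n; t=(c-POST)@u+.13
tmax=(.6385-POST[0]-(off+.021)*n[0])/u[0]
print("off",off,"t",t,"tmax",tmax)
if off>.0365 and tmax>.04:
    command_gripper(.012)
    e=c-.13*u; yaw=np.arctan2(u[1],u[0]); T=min(tmax-.004,.055)-t
    push(e-.028*u,e+(T-.011)*u,yaw)
    look("d")
```

```text
case [ 0.5455 -0.0699] theta 22.43 LxW 0.25717154 0.040919933 off 0.0462 t_left -0.0296 Lend [0.5951 0.0502] Rend [ 0.4959 -0.1901] time 14.5333
hit False at [ 0.4876 -0.1541  0.0339] F [-0.4  0.3  0.3] t 17.0167
case [ 0.5505 -0.0713] theta 18.95 LxW 0.25673273 0.040691193 off 0.0416 t_left -0.0317 Lend [0.5927 0.0517] Rend [ 0.5083 -0.1942] time 18.9083
off 0.04160250663964564 t -0.031730912529042504 tmax 0.04800414965909073
hit False at [ 0.5293 -0.1331  0.0339] F [-1.1 -0.3  0.2] t 22.6
case [0.5756 0.0028] theta 18.82 LxW 0.25694966 0.041148096 off 0.0411 t_left 0.0464 Lend [0.6175 0.1259] Rend [ 0.5337 -0.1202] time 24.6
```

Run:
```python
from h import *
command_gripper(0)
push([.505,-.055],[.588,-.055],0,f=10)
look("e")
```

```text
hit False at [ 0.5867 -0.0547  0.0338] F [-5.6  0.7  2.9] t 28.5833
case [0.617  0.0114] theta -0.56 LxW 0.2551747 0.041466225 off 0.0525 t_left 0.0457 Lend [0.6157 0.1414] Rend [ 0.6183 -0.1185] time 30.925
```

Run:
```python
from h import *
push([.565,.045],[.592,.045],0,feed=.03,f=8)
push([.565,-.085],[.592,-.085],0,feed=.03,f=8)
look("f")
p=cv2.imread("pics/f.png"); cv2.imwrite("pics/fc.png",cv2.resize(p[160:290,140:400],None,fx=3,fy=3,interpolation=cv2.INTER_NEAREST))
```

```text
hit True at [0.5853 0.0449 0.0334] F [ 1.3 -0.9 -0.9] t 34.175
hit True at [ 0.5866 -0.0849  0.0333] F [-0.3 -0.5 -1.3] t 37.2083
case [0.617  0.0115] theta -0.5 LxW 0.25513595 0.041528795 off 0.0526 t_left 0.0458 Lend [0.6159 0.1414] Rend [ 0.6182 -0.1185] time 39.45
```

View pics/fc.png

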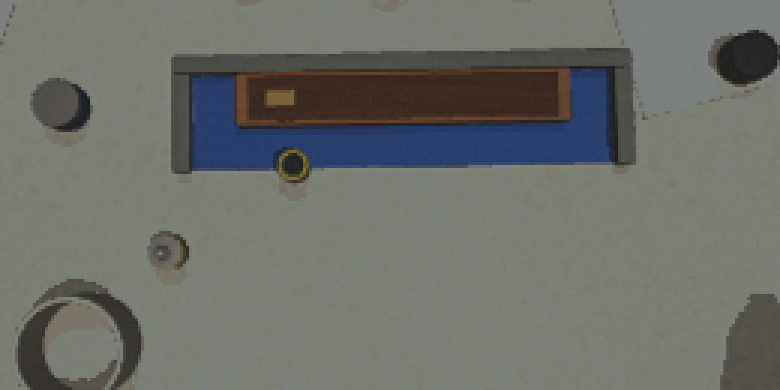

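The crop shows the case, at about (237,72)–(570,125), lying flush along the back wall behind the post. The post, dropper, mug and the pots in view are where they were, and the gripper is clear.

```bash
python3 -c "
from rig import *
print(finish_job())"
```

```text
the job is handed in; nothing more can be done
None
```

The brush case lies flush along the bay's back wall with its left end behind the post; it was only pushed, the final picture shows nothing else moved, and the job was handed in at about 39 s of the 72 s allowed.

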